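# Point out the pink thimble and shut the gate

## Robot

A 6-joint arm with a two-finger parallel gripper is mounted at the origin on the work surface. World frame = base frame: x ahead of the robot, y to its left, z up, the work surface at z = 0. Lengths are in mm, angles in rad, forces in N, time in s.
With the tool pointing down it reaches from about 250 to 850 mm from the base axis. Payload 12.5 kg.
Tool frame: the origin (TCP) lies between the finger pads; the fingertips stand 25 mm ahead of it and the grasp point (between the pads) lies 6 mm ahead of it; z points along the fingers, y is the line along which they close (so a half turn about z gives the same grasp; the last joint's range is limited). The gripper opens to 93 mm and grips with 3 to 60 N. Pads are 15 mm wide; open, the fingers measure 128 mm over their backs; the gripper's body (75 mm by 188 mm) begins 65 mm behind the grasp point.
Start: joints at [-1.393, 0.351, 1.652, -0, 1.139, -0.085], TCP at [142.902, -531.096, 243.633] pointing down, gripper open.
Joint ranges: [-2.75, 2.75], [-0.79, 2.1], [0.01, 2.65], [-1.57, 4.71], [0.07, 3.14], [-2.87, 2.87]. Speed limits (rad/s): [2.22, 2.22, 2.79, 3.14, 3.14, 3.14].

## Interface

Orientations are given as a unit quaternion [w, x, y, z].
In Python, from workcell import r, jaws, read_camera, order, regions_of, place_of gives the robot as it stands. Calls block until the motion is done:
- r.goto(position, orientation): joint-space move of the TCP to a pose.
- r.move_straight(position, orientation=None, max_speed=150, max_force=None): straight line of the TCP; orientation=None keeps the orientation; max_speed is the mean speed in mm/s. With max_force (N) it stops when the force on the tool has changed by that much, and returns True; else False.
- r.set_joints(angles): joint-space move.
- jaws.set_gripper(opening, strength=None): finger opening in mm; strength is the grip in N (None keeps the last); returns when the fingers have stopped.
- r.sleep(seconds).
- r.solve_ik(position, orientation): joint angles nearest the present ones, or None.
- r.get_obs(): the state.
- read_camera(name): name is "scene" or "top" or "wrist"; returns a dict with "frame" (480x640x3 uint8, blue, green, red), "camera_matrix" (3x3 intrinsics, pixels), "extrinsics" (4x4, takes a point from world to camera coordinates). Camera axes: x right, y up, looking along -z (the intrinsics and any distortion apply to the point x, -y, -z); pixel columns grow to the right and rows downward; lengths in mm; the calibration is good to about 2 mm. A picture is of the moment at which its call begins. There is no depth.
A pose or a line that the arm cannot do raises r.Unreachable and nothing moves.
- order.finish_job(): hands the job in; it is judged then, once.
Trained networks look in a picture, given as the dict that the camera call returned (one of the last four; its "shot" number tells which), for a name from the list of things; names that differ only in an ending like _2 or _b are one class to them, and where a whole thing is asked for, a point or a joint stands for the part that bears it (a point fixed in the world has none). Each returns a list of dicts, best first, with "conf" (0 to 1); they miss things now and then, are a little off and sometimes report something else, mostly with a low value. They report only what shows in the picture. A call takes as long as a camera call.
- regions_of(picture, query): "mask" (480x640 bool, what is visible of it) and "extent" ([left, top, right, bottom] in pixels, round what is visible of it).
- place_of(picture, query): "position" ([column, row] in pixels: a listed point, or the origin of a listed thing).
The state is a dict: "clock": time; "joint_positions": joint angles; "joint_velocities": joint speeds; "effort": joint torques, N m; "position": TCP position; "orientation": TCP orientation; "ft_force": force on the tool from outside, world axes, zero at the start; "ft_torque": the same for the moment, N m; "gripper_width": finger opening in mm; "gripper_force": force on a finger pad.
Only numpy, scipy, OpenCV 4.12 (cv2) and the standard library are available. Lean on these libraries where they do the work, as an engineer would, in place of code of your own. Each camera call takes 0.05 s, during which the arm holds its last target. There are 200 camera calls.

## Task

Pick out today's piece in the thimble collector's tray: push gently on the side of the brass pointer's arm with one finger until its red arrowhead points straight at the pink porcelain thimble, and after that push the little brass gate fully shut. Do not pinch the pointer's arm, and leave the thimbles and everything else on display and on the table standing where they are.

Things in the scene. Friction and masses are not known exactly. Their poses are not given: they have to be found in the camera images.
- tray: Curio tray, fixed, may be turned: wooden base 216 x 256 mm, white floor 15 mm above the table, glass panes 4 mm thick up to 63 mm above the table. Origin: at table height under the pointer's pivot; x from gate to back pane, y left, z up. Panes: back x = 125, sides y = +-125, front x = -85 mm; there the gateway, y = -48 to 48 mm, between brass posts 89 mm tall.
- pointer_pivot (a point): Point on the vertical axis of the pointer, 65 mm above the table, at the top of a brass pillar 14 mm in diameter; straight above the tray's origin.
- pointer (a joint): Angle of the pointer in rad about its vertical pivot. 0: it points straight to the gateway (the tray's -x); positive is counter-clockwise seen from above; pi or -pi points to the middle of the back pane. Turns from -3.6 to 3.6 between stops. Light friction (about 0.03 N m): it stays where it is left.
- pointer_tip (a point): Tip of the pointer's red arrowhead, 70 mm out from the pivot, 77 mm above the table. Its x axis is the pointing direction, y to the left of it, z up. The arrowhead's two barbs sweep back from the tip to 50 mm from the pivot, where they stand 19 mm to either side of the arm.
- pointer_arm (a point): Middle of the free flanks of the pointer's arm, 28 mm ahead of the pivot, 77 mm above the table; axes as at the tip. The arm is an upright brass blade 8 mm thick, from 22 mm behind the pivot to 58 mm ahead, 66 to 88 mm above the table; its flanks 10 to 45 mm ahead of the pivot are free for pushing from either side.
- gate_hinge (a point): Point on the gate's vertical hinge axis (two pin hinges), 45 mm above the table, at x = -85, y = 44 mm of the tray: the left side of the gateway seen from outside the gate.
- gate_end (a point): Middle of the gate's free edge, 86 mm from the hinge axis, 45 mm above the table. The gate is a brass picket gate about 5 mm thick from 18 to 82 mm above the table, with gaps too narrow for a finger.
- gate (a joint): Opening angle of the gate in rad. 0: shut, filling the gateway, against its stop; it grows (up to 1.9) as the free edge swings outward, away from the tray (to the tray's -x). Light friction (about 0.02 N m), no spring: it stays where it is left. It is shut by pushing on its outer face.
- pink_thimble: Pink porcelain thimble with white dots, 21 mm across the foot, 26 mm tall, loose on the tray floor. Origin: centre of its underside. The five display pieces stand about 90 mm from the pivot on dark discs, about -66, -33, 0, 33 and 66 degrees from the tray's x axis, in any order.
- silver_thimble: Hammered silver thimble, same size as the pink one. Origin: centre of its underside.
- blue_thimble: Blue porcelain thimble, same size. Origin: centre of its underside.
- flatiron: Miniature black cast iron flatiron, 39 x 26 mm, 32 mm tall. Origin: in its underside, near the middle.
- marble: Swirled orange glass marble, 20 mm, fixed in a small brass cup, 24 mm across and 29 mm tall together. Origin: centre of its underside.
- sewing_bird: Tin sewing bird clamp painted cream, about 100 x 45 mm, 111 mm tall, loose on the table to the left of the tray. Origin: centre of its underside.
- spool: Empty wooden spool, 36 mm in diameter, 45 mm tall, loose on the table to the right of the tray. Origin: centre of its underside.
- jar: Small green glass jar with brass lid, 60 mm in diameter, 85 mm tall, loose on the table to the right of the tray. Origin: centre of its underside.

How it is judged:
By the outcome, as a careful person would: the job done as asked, in the order asked, and still so for the second after the job is handed in, with the robot touching nothing.
It also fails if it takes over 64 s, if anything falls off the work surface, if the arm or the gripper's body presses on something with over 40 N, if the wrist force passes 120 N, or if a joint passes its speed limit or range.

## Working session

There is one attempt and no reset: what is moved stays moved. The work goes in short steps, each a Python script; the robot and the scene stay as the last script left them, time stands still between calls to the robot, and variables do not carry over. Pictures are saved under pics/ and viewed, at most 10 in all, crops included, and the job is handed in when it is done.

```bash
mkdir -p pics
cat > h.py <<'E'
import numpy as np, cv2
from workcell import r, jaws, read_camera, order, regions_of, place_of
def ray(p,uv):
    K=np.array(p["camera_matrix"]);E=np.array(p["extrinsics"])
    d=np.linalg.inv(K)@[uv[0],uv[1],1]; d=np.array([d[0],-d[1],-d[2]])
    R=E[:3,:3];return -R.T@E[:3,3], R.T@d
def at(p,uv,z):
    o,d=ray(p,uv);return o+d*(z-o[2])/d[2]
def proj(p,X):
    K=np.array(p["camera_matrix"]);E=np.array(p["extrinsics"])
    c=E[:3,:3]@np.array(X)+E[:3,3];q=K@[c[0],-c[1],-c[2]];return q[:2]/q[2]
H=dict(pointer_pivot=65,pointer_tip=77,pointer_arm=77,gate_hinge=45,gate_end=45,pink_thimble=15,silver_thimble=15,blue_thimble=15,flatiron=15,marble=15,sewing_bird=0,spool=0,jar=0,tray=0)
E
python3 - <<'E'
from h import *
print(r.get_obs()["clock"])
for c in("top","scene"):
    p=read_camera(c);cv2.imwrite(f"pics/{c}0.png",p["frame"]);print(c,p.keys(),ray(p,(320,240))[0].round())
    for n,z in H.items():
        for d in place_of(p,n)[:2]: print(n,round(d["conf"],2),np.round(d["position"]),at(p,d["position"],z).round(1)[:2])
E
```

```text
0.0
top dict_keys(['frame', 'camera_matrix', 'extrinsics', 'shot']) [ 535.  -19. 1002.]
pointer_pivot 0.66 [315. 246.] [612.5  10.5]
pointer_tip 0.64 [301. 211.] [682.7  36.5]
pointer_tip 0.57 [327. 280.] [544.4 -13.2]
pointer_arm 0.65 [319. 260.] [583.8   1.4]
pointer_arm 0.55 [285. 281.] [542.9  69.6]
gate_hinge 0.6 [286. 280.] [545.4  71.6]
gate_hinge 0.35 [295. 327.] [450.7  53.2]
gate_end 0.74 [160. 260.] [588.6 333.3]
gate_end 0.62 [294. 321.] [461.4  53.7]
pink_thimble 0.58 [303. 208.] [698.5  36.7]
silver_thimble 0.5 [359. 244.] [620.1 -82.7]
blue_thimble 0.56 [324. 282.] [541.1  -7.3]
blue_thimble 0.46 [289. 224.] [665.3  67.4]
flatiron 0.75 [349. 223.] [666.4 -61.3]
marble 0.62 [327. 208.] [698.6 -16. ]
sewing_bird 0.65 [160. 261.] [589.8 349.9]
spool 0.88 [476. 298.] [ 503.5 -329.5]
spool 0.66 [320. 260.] [5.874e+02 4.000e-01]
jar 0.67 [326. 280.] [544.4 -10.8]
jar 0.58 [470. 207.] [ 698.2 -325.7]
tray 0.72 [316. 252.] [605.5   9.2]
scene dict_keys(['frame', 'camera_matrix', 'extrinsics', 'shot']) [1396. -358.  818.]
pointer_pivot 0.82 [314. 249.] [6.14e+02 3.00e-01]
point
[... 157 characters left out ...]
28.] [542.5  67.9]
gate_hinge 0.57 [298. 227.] [509.6   9.6]
gate_end 0.57 [309. 208.] [458.5  60. ]
pink_thimble 0.58 [344. 290.] [702.3  24.4]
silver_thimble 0.68 [280. 283.] [626.8 -82.7]
silver_thimble 0.23 [442. 220.] [597.6 334.9]
blue_thimble 0.72 [315. 249.] [561.9  27.6]
blue_thimble 0.52 [278. 282.] [620.2 -85.5]
flatiron 0.8 [301. 290.] [664.4 -53.3]
marble 0.49 [308. 239.] [524.   28.1]
marble 0.43 [326. 298.] [704.9 -17.1]
sewing_bird 0.98 [439. 214.] [564.1 354.9]
spool 0.73 [441. 216.] [572.3 354.9]
spool 0.58 [152. 286.] [ 502.1 -318.5]
jar 0.97 [170. 357.] [ 701. -332.]
jar 0.72 [278. 278.] [595.8 -75.5]
tray 0.82 [315. 271.] [611.6   4.1]
tray 0.57 [322. 298.] [688.6 -17.7]
```

View pics/top0.png

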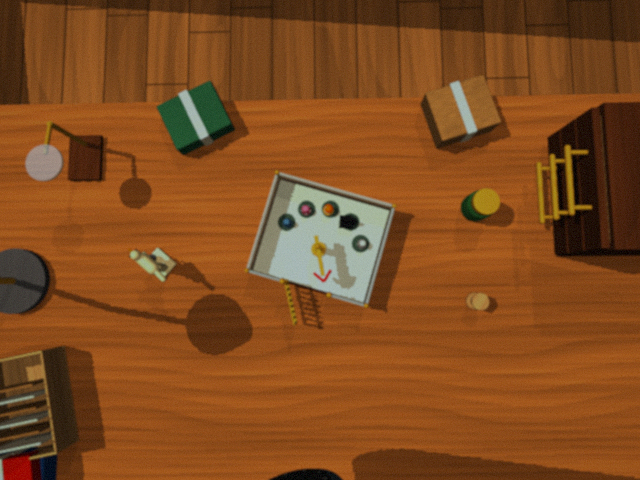

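View pics/scene0.png

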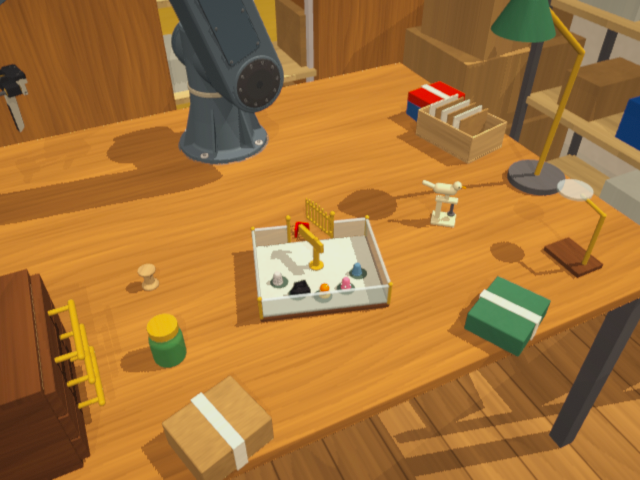

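Top view: tray is turned about -15°, pieces left to right blue (287,221), pink (306,208), marble (329,208), flatiron (348,221), silver (360,242). The pointer tip is at (323,281) and the gate is wide open, with its end at (295,322). I'll refine this from the wrist camera.

```bash
cat >> h.py <<'E'
from scipy.spatial.transform import Rotation as Rn
from scipy.optimize import least_squares
def down(a):  # tool y along world angle a, z down
    y=np.array([np.cos(a),np.sin(a),0]);z=np.array([0,0,-1.]);x=np.cross(y,z)
    q=Rn.from_matrix(np.c_[x,y,z]).as_quat();return [q[3],q[0],q[1],q[2]]
E
python3 - <<'E'
from h import *
jaws.set_gripper(0)
r.goto([500,0,430],down(np.pi/2))
r.sleep(.3)
p=read_camera("wrist");cv2.imwrite("pics/w0.png",p["frame"]);print(ray(p,(320,240))[0].round(),r.get_obs()["clock"],r.get_obs()["gripper_width"],r.get_obs()["joint_positions"])
for n,z in H.items():
    for d in place_of(p,n)[:2]: print(n,round(d["conf"],2),np.round(d["position"]),at(p,d["position"],z).round(1)[:2])
E
```

```text
[428.  -1. 571.] 5.675 1.0445070039353002 [-9.34416439e-02  1.28026831e-01  1.48581084e+00 -1.34406839e-05
  1.52782717e+00 -1.66387550e+00]
pointer_pivot 0.6 [326. 269.] [606.2   7.1]
pointer_tip 0.71 [315. 228.] [544.5  -7.1]
pointer_arm 0.8 [320. 255.] [ 5.825e+02 -3.000e-01]
gate_hinge 0.89 [374. 217.] [536.7  72.7]
gate_end 0.57 [360. 159.] [459.3  52.6]
gate_end 0.43 [104. 184.] [ 492.7 -291.9]
silver_thimble 0.75 [261. 265.] [617.3 -89. ]
blue_thimble 0.74 [367. 296.] [667.   71.4]
flatiron 0.55 [284. 296.] [668.1 -55.7]
sewing_bird 0.9 [549. 242.] [584.7 347.3]
sewing_bird 0.59 [259. 265.] [622.7 -94.8]
spool 0.65 [101. 182.] [ 494.3 -320.7]
spool 0.21 [283. 294.] [670.9 -59.3]
jar 0.56 [113. 306.] [ 691.1 -329.3]
tray 0.64 [323. 257.] [608.6   3.7]
```

View pics/w0.png

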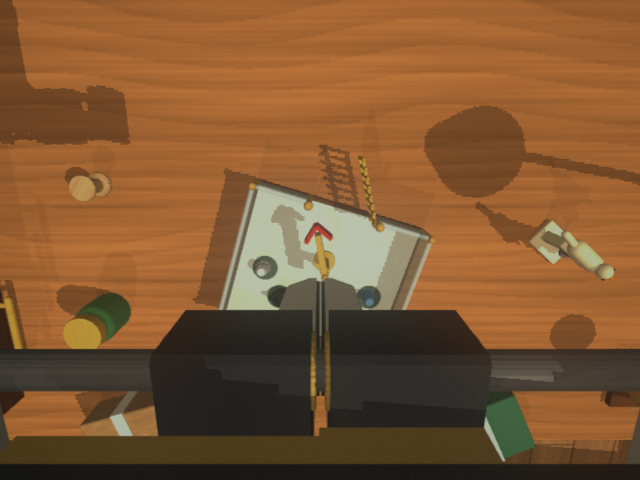

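Wrist view: pointer tip (318,228), pivot (323,262), gate hinge (378,226) and end (362,158). The pieces are hidden by the gripper, so I'll move to see the whole tray, then fit the tray pose.

```bash
cat >> h.py <<'E'
def look(name,save=None,names=None,pos=None):
    p=read_camera(name)
    if save: cv2.imwrite(save,p["frame"])
    out={}
    for n in names or H:
        for d in place_of(p,n)[:2]:
            w=at(p,d["position"],H[n])[:2]
            out.setdefault(n,[]).append((d["conf"],w)); print(n,round(d["conf"],2),np.round(d["position"]),w.round(1))
    return p,out
def fit(obs):  # obs: list of (tray xy, world xy) -> x,y,yaw
    A=np.array([o[0] for o in obs],float);B=np.array([o[1] for o in obs],float)
    def res(v):
        c,s=np.cos(v[2]),np.sin(v[2]);return (A@np.array([[c,s],[-s,c]])+v[:2]-B).ravel()
    return least_squares(res,[610,6,-.26],loss="soft_l1",f_scale=3)
E
python3 - <<'E'
from h import *
r.goto([695,5,400],down(np.pi/2))
r.sleep(.3)
p,o=look("wrist","pics/w1.png",["pointer_pivot","pointer_tip","pointer_arm","gate_hinge","gate_end","pink_thimble","silver_thimble","blue_thimble","flatiron","marble","tray"])
print(ray(p,(320,240))[0].round(),r.get_obs()["clock"])
E
```

```text
pointer_pivot 0.87 [322. 119.] [605.2   6.8]
pointer_tip 0.92 [306.  62.] [545.7 -11.5]
pointer_tip 0.44 [580. 102.] [587.4 298. ]
pointer_arm 0.89 [315.  95.] [579.9  -1.1]
gate_hinge 0.91 [377.  63.] [541.6  71.2]
gate_hinge 0.63 [321. 122.] [607.6   4.9]
pink_thimble 0.51 [338. 190.] [695.4  29.3]
silver_thimble 0.63 [246. 131.] [618.1 -92.1]
silver_thimble 0.56 [303. 189.] [693.5 -19. ]
blue_thimble 0.55 [371. 169.] [667.6  71.9]
flatiron 0.67 [271. 168.] [666.4 -61.8]
marble 0.82 [305. 191.] [696.9 -16.1]
tray 0.89 [322. 124.] [608.6   6.9]
[622.   4. 542.] 8.0833
```

View pics/w1.png

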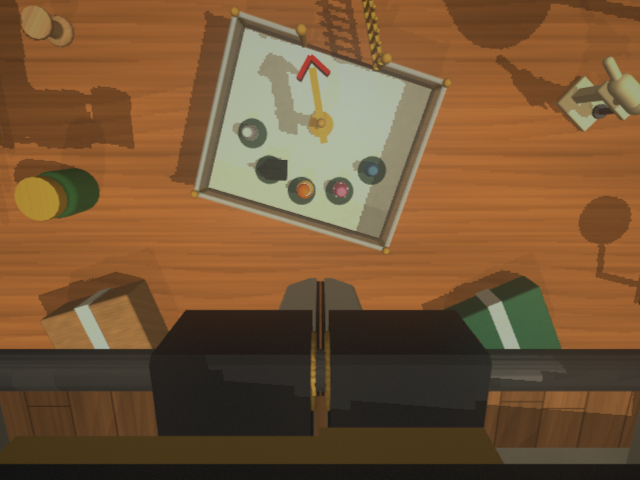

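Run:
```python
from h import *
p=read_camera("wrist"); hsv=cv2.cvtColor(p["frame"],cv2.COLOR_BGR2HSV)
for d in regions_of(p,"pink_thimble")[:2]:
    ys,xs=np.nonzero(d["mask"]);print("pinkmask",round(d["conf"],2),d["extent"],at(p,(xs.mean(),ys.mean()),28).round(1),len(xs))
for d in regions_of(p,"pointer")[:1]: print("pointer",d["extent"],d["conf"])
t=read_camera("top")
for q,n in((t,"top"),):
  for d in regions_of(q,"pink_thimble")[:1]:
    ys,xs=np.nonzero(d["mask"]);print(n,d["conf"],d["extent"],at(q,(xs.mean(),ys.mean()),28).round(1),len(xs))
a=np.radians([66,33,0,-33,-66])
P=90*np.c_[np.cos(a),np.sin(a)]
obs=[((0,0),(606,6.8)),((-85,44),(541.6,71.2)),((-85,44),(536.7,72.7)),(P[0],(667.6,71.9)),(P[2],(696.9,-16.1)),(P[3],(666.4,-61.8)),(P[4],(618.1,-92.1))]
# corner posts of panes (tops ~70)
for uv,c in(((235,13),(-85,-125)),((446,84),(-85,125)),((386,250),(125,125)),((194,194),(125,-125))):
    w=at(p,uv,66)[:2];print(c,w.round(1));obs.append((c,w))
f=fit(obs);print(f.x,f.fun.reshape(-1,2).round(1).tolist())
```

```text
pinkmask 0.45 [331.6, 182.4, 347.3, 198.0] [692.9  30.8  28. ] 184
pinkmask 0.35 [364.2, 161.2, 380.5, 176.8] [665.2  70.6  28. ] 194
pointer [299.3, 52.3, 333.0, 144.5] 0.8
(-85, -125) [494.6 -88.7]
(-85, 125) [566.9 147.8]
(125, 125) [764.3  88.3]
(125, -125) [ 693.1 -149.9]
[ 6.08997401e+02  5.38441742e+00 -2.92703864e-01] [[3.0, -1.4], [-1.3, 0.8], [3.6, -0.7], [0.2, 1.6], [-1.7, -4.5], [0.7, -1.5], [2.2, 8.2], [-3.1, -1.1], [-3.2, 1.8], [0.4, 0.7], [-0.5, -0.5]]
```

```bash
cat >> h.py <<'E'
PV=np.array([607.5,6.0])
def pose(phi,off,z=97,flip=0,rad=28):
    f=np.radians(phi);u=np.array([np.cos(f),np.sin(f)]);l=np.array([-u[1],u[0]])
    return [*(PV+rad*u+off*l),z],down(f+np.pi/2+flip*np.pi)
E
python3 - <<'E'
from h import *
for fl in(0,1):
    for ph in(196,106,20): 
        s=r.solve_ik(*pose(ph,35,flip=fl)); print(fl,ph,None if s is None else np.round(s,2))
E
```

```text
0 196 [-0.14  0.61  1.65 -0.    0.88  1.15]
0 106 [-0.04  0.57  1.72 -0.    0.85  2.82]
0 20 [ 0.    0.65  1.56 -0.    0.93 -1.92]
1 196 [-0.14  0.61  1.65 -0.    0.88 -1.99]
1 106 [-0.04  0.57  1.72 -0.    0.85 -0.32]
1 20 [ 0.    0.65  1.56 -0.    0.93  1.22]
```

Run:
```python
from h import *
r.goto(*pose(196,36,150,1)); 
print(r.move_straight(*pose(196,36,97,1),max_speed=100,max_force=6))
f0=np.array(r.get_obs()["ft_force"])
print(r.move_straight(*pose(196,19,97,1),max_speed=40,max_force=10))
for ph in list(range(186,30,-10))+[28]:
    r.move_straight(*pose(ph,19,97,1),max_speed=35)
    o=r.get_obs();print(ph,round(o["clock"],1),(np.array(o["ft_force"])-f0).round(1))
p=read_camera("wrist");cv2.imwrite("pics/w2.png",p["frame"])
t=read_camera("scene");cv2.imwrite("pics/s2.png",t["frame"][180:330,220:420].repeat(3,0).repeat(3,1))
```

```text
False
False
186 11.0 [-0.  -0.2 -1.1]
176 11.3 [ 0.  -0.1  0.6]
166 11.6 [ 0.2  0.7 -0. ]
156 12.0 [-0.9 -0.2  0.2]
146 12.3 [-1.4 -0.1  0.2]
136 12.6 [-0.8 -0.6  0.4]
126 12.9 [-0.6 -0.2 -0.6]
116 13.3 [-0.4 -0.2 -0.2]
106 13.6 [-1.3 -0.1  0.2]
96 13.9 [-0.8  0.5  0.9]
86 14.2 [-0.4 -0.1 -0.8]
76 14.6 [-0.5  0.2 -0.1]
66 14.9 [-0.3 -0.2 -0.5]
56 15.2 [ 0.7  0.  -0.1]
46 15.5 [-0.7 -1.   0.3]
36 15.9 [-1.   0.4 -0.4]
28 16.1 [-0.2  0.6 -0.4]
```

View pics/s2.png

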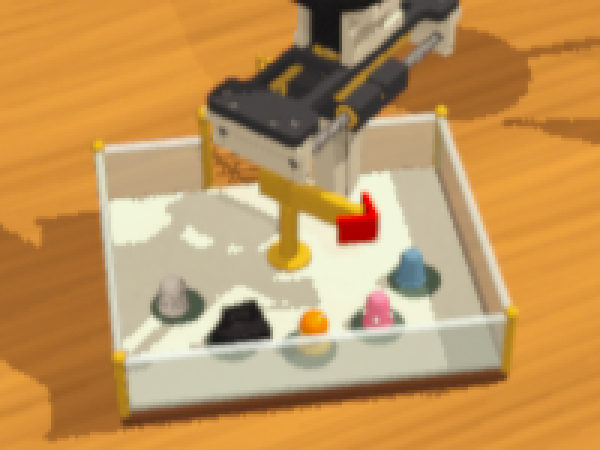

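The pointer has turned and its tip, at about (365,225) in the crop, is short of pink. All pieces are in place. Next I'll measure the angle.

```bash
cat >> h.py <<'E'
def ang(c="scene"):
    p=read_camera(c);res=[]
    for n in("pointer_tip","pointer_arm"):
        for d in place_of(p,n)[:1]:
            w=at(p,d["position"],77)[:2]-PV;res.append((round(d["conf"],2),w.round(1).tolist(),round(float(np.degrees(np.arctan2(w[1],w[0]))),1)))
    k=cv2.inRange(cv2.cvtColor(p["frame"],cv2.COLOR_BGR2HSV),(0,190,90),(4,255,255))|cv2.inRange(cv2.cvtColor(p["frame"],cv2.COLOR_BGR2HSV),(176,190,90),(180,255,255))
    print(c,res)
E
python3 - <<'E'
from h import *
ang("scene");ang("top");ang("wrist")
E
```

```text
scene [(0.97, [64.3, 37.1], 30.0), (0.86, [27.8, 9.9], 19.7)]
top [(0.72, [-28.1, 316.8], 95.1)]
wrist [(0.73, [61.6, 35.3], 29.8), (0.86, [27.7, 13.9], 26.6)]
```

Run:
```python
from h import *
for ph in(21,16): r.move_straight(*pose(ph,19,97,1),max_speed=25)
r.sleep(.2);ang("scene")
r.move_straight(*pose(16,34,97,1),max_speed=60)
r.move_straight(*pose(16,34,180,1),max_speed=150)
r.goto([690,5,400],down(np.pi/2-.0)); r.sleep(.3)
PV[:]=PV
p,o=look("wrist","pics/w3.png",["pointer_pivot","pointer_tip","pointer_arm","pink_thimble","marble","blue_thimble"])
cv2.imwrite("pics/w3.png",cv2.resize(p["frame"][0:270,190:460],None,fx=2.2,fy=2.2,interpolation=cv2.INTER_CUBIC))
ang("wrist");ang("top");ang("scene");print(r.get_obs()["clock"])
```

```text
scene [(0.9, [81.3, 18.5], 12.8), (0.88, [35.2, 6.5], 10.4)]
pointer_pivot 0.82 [320. 126.] [607.4   3.7]
pointer_pivot 0.35 [337. 188.] [680.2  25.2]
pointer_tip 0.86 [338. 185.] [675.4  25.1]
pointer_arm 0.87 [327. 149.] [633.7  12.4]
pointer_arm 0.36 [337. 195.] [687.2  25. ]
pink_thimble 0.56 [338. 193.] [693.9  28.8]
marble 0.62 [305. 192.] [692.3 -16.4]
marble 0.52 [369. 174.] [668.6  69.7]
wrist [(0.95, [69.7, 21.0], 16.8), (0.63, [28.6, 9.3], 18.0)]
top []
scene [(0.8, [62.5, 22.7], 19.9), (0.93, [37.9, 5.8], 8.7)]
22.3083
```

View pics/w3.png

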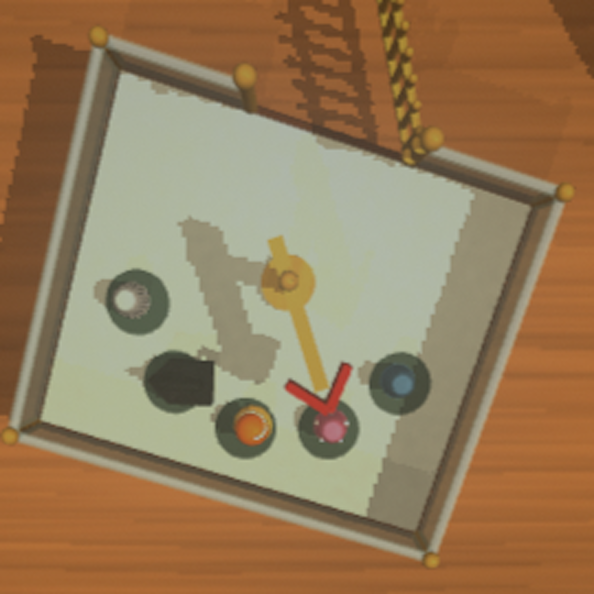

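The tip at (329,412) in the crop lies right in front of pink at (332,428). Next I'll measure the arm line and pink bearing precisely with colour segmentation.

Run:
```python
from h import *
p=read_camera("wrist");f=p["frame"];hsv=cv2.cvtColor(f,cv2.COLOR_BGR2HSV).astype(int)
h,s,v=hsv[...,0],hsv[...,1],hsv[...,2]
win=np.zeros(f.shape[:2],bool);win[95:215,290:375]=1
# brass arm
b=win&(h>12)&(h<30)&(s>110)&(v>90);b[185:]=0;ys,xs=np.nonzero(b)
W=np.array([at(p,(x,y),88)[:2] for x,y in zip(xs,ys)])
R=np.hypot(*(W-PV).T); 
red=win&((h<6)|(h>174))&(s>150)&(v>100)
ry,rx=np.nonzero(red);RW=np.array([at(p,(x,y),88)[:2] for x,y in zip(rx,ry)])
print("red n",len(rx),rx.min(),rx.max(),ry.min(),ry.max(),RW.mean(0))
m=(R>16)&(R<50)
A=W[m];c=A.mean(0);d=np.linalg.svd(A-c)[2][0];d*=np.sign(d[0]);print("arm n",m.sum(),c,"ang",np.degrees(np.arctan2(d[1],d[0])))
n=np.array([-d[1],d[0]]);print("pivot offset from arm line",(PV-c)@n,"red centroid offset",(RW.mean(0)-c)@n)
pk=win&((h>155)&(h<180))&(s>50)&(s<170)&(v>80);pk[:170]=0
ys,xs=np.nonzero(pk);print("pink",len(xs),xs.mean(),ys.mean(),xs.min(),xs.max(),ys.min(),ys.max())
dk=(v<95);dk[:170]=0;dk[:,:320]=0;dk[:,356:]=0;dk[215:]=0
q=np.nonzero(dk|pk);print("disc",len(q[0]),q[1].min(),q[1].max(),q[0].min(),q[0].max())
dc=at(p,((q[1].min()+q[1].max()+1)/2,(q[0].max()+q[0].min()+1)/2),15)[:2]
for nm,X in(("disc",dc),("top",at(p,((xs.min()+xs.max()+1)/2,(ys.min()+ys.max()+1)/2),38)[:2])):
    e=X-c;print(nm,X,"off line",e@n,"along",e@d,"bearing PV",np.degrees(np.arctan2(*(X-PV)[::-1])))
E=np.array(p["extrinsics"]);print("nadir",proj(p,ray(p,(0,0))[0]*[1,1,0]))
for nme in("scene","top"):
    t=read_camera(nme)
    for qn in("pink_thimble",):
        for dd in regions_of(t,qn)[:2]: print(nme,dd["conf"],dd["extent"],at(t,((dd["extent"][0]+dd["extent"][2])/2,(dd["extent"][1]+dd["extent"][3])/2),28)[:2])
```

```text
red n 193 320 348 166 188 [666.67214789  23.23854991]
arm n 230 [632.95842044  11.87735583] ang 19.40852146505093
pivot offset from arm line 2.916504274605195 red centroid offset -0.4875449115665366
pink 74 340.9189189189189 195.1081081081081 336 346 191 199
disc 331 326 351 183 207
disc [697.4897595   30.08815632] off line -4.2679152417990345 along 66.91570723062755 bearing PV 14.98542890074322
top [694.00417     32.21054258] off line -1.1078709908679434 along 64.33346442209101 bearing PV 16.856674515813932
nadir [320.18543872 134.71528374]
scene 0.57 [342.3, 281.3, 348.4, 288.8] [701.43187476  28.09599554]
```

Run:
```python
from h import *
r.goto([722,18,225],down(np.pi/2)); r.sleep(.3)
p,o=look("wrist",None,["pointer_pivot","pointer_tip","pointer_arm","pink_thimble","marble"])
print("nadir",proj(p,ray(p,(0,0))[0]*[1,1,0]),r.get_obs()["clock"])
c=proj(p,[655,17,50]).astype(int);x0,y0=max(c[0]-130,0),max(c[1]-130,0);print(x0,y0)
cv2.imwrite("pics/w4full.png",p["frame"]);cv2.imwrite("pics/w4.png",cv2.resize(p["frame"][y0:y0+200,x0:x0+260],None,fx=3,fy=3,interpolation=cv2.INTER_CUBIC))
```

```text
pointer_pivot 0.9 [303.  76.] [609.6   5. ]
pointer_tip 0.72 [334. 173.] [677.5  27.4]
pointer_tip 0.32 [334. 187.] [687.7  28. ]
pointer_arm 0.6 [314. 115.] [637.1  12.8]
pink_thimble 0.7 [331. 184.] [693.4  27.5]
pink_thimble 0.39 [380. 154.] [667.3  70.7]
marble 0.84 [282. 185.] [694.7 -16.9]
nadir [320.21801813 133.92958994] 23.9
189 10
```

View pics/w4.png

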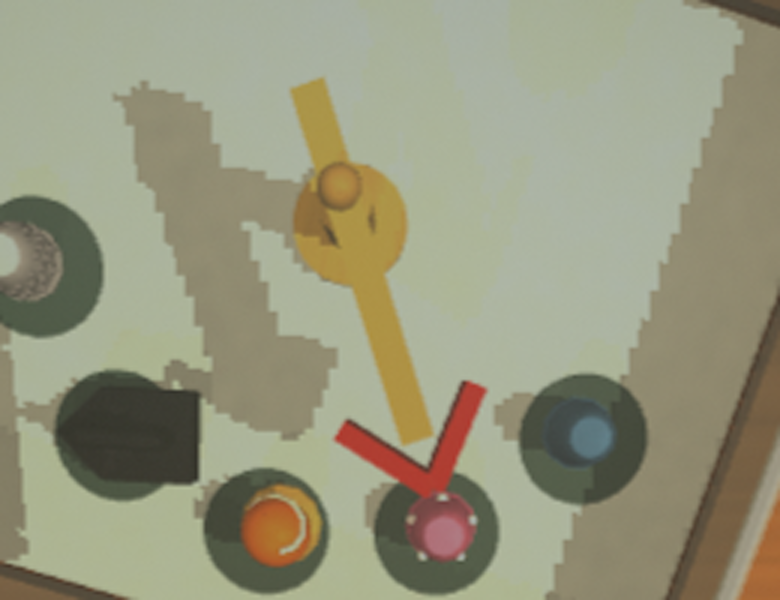

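In the crop, the arm runs from its tail end (308,86) to its front end (417,440). The pillar base is at (350,223), the knob at (341,186), the arrow tip at (432,495) and the pink top at (444,537) on a disc centred at (437,532). Now computing bearings.

Run:
```python
from h import *
r.sleep(0.01)
p=read_camera("wrist")
g=lambda u,v,z: at(p,(u/3+189,v/3+10),z)[:2]
tail,front,tip=g(308,86,88),g(417,440,88),g(432,495,88)
base=g(350,223,17)
foots=dict(disc=g(437,532,15),top=g(444,537,41))
d=front-tail;L=np.hypot(*d);d/=L;piv=tail+22*d*L/80
b=lambda v:np.degrees(np.arctan2(v[1],v[0]))
print("len",L,"pivot by arm",piv,"base",base,"tip r",np.hypot(*(tip-piv)),"ang arm",b(d),"tip-piv",b(tip-piv),"tip-tail",b(tip-tail))
for k,X in foots.items(): print(k,X,b(X-piv),b(X-base),np.hypot(*(X-piv)))
```

```text
len 78.75956250920503 pivot by arm [610.31989135   5.48826038] base [609.1228266    5.23808207] tip r 70.29956947858372 ang arm 17.791861647765774 tip-piv 17.43767397910696 tip-tail 17.521095224419778
disc [695.62282477  30.55282958] 16.374375485907652 16.31243382342926 88.90907196841583
top [693.62182943  31.54520229] 17.36974272617401 17.292960536315224 87.2821694839589
```

Pointer is at about 17.5° and pink at about 16.9°, which is aligned. Now the gate.

```bash
cat >> h.py <<'E'
HG=np.array([540.5,71.5])
def gp(phi,off,z=70,rad=60):
    f=np.radians(phi);u=np.array([np.cos(f),np.sin(f)]);n=np.array([u[1],-u[0]])
    return [*(HG+rad*u+off*n),z],down(f+np.pi/2)
E
python3 - <<'E'
from h import *
for a in(-167,-107): print(gp(a,36)[0],np.round(r.solve_ik(*gp(a,36)),2))
r.goto(*gp(-167,40,200))
print(r.move_straight(*gp(-167,40,70),max_speed=120,max_force=6))
f0=np.array(r.get_obs()["ft_force"])
print(r.move_straight(*gp(-167,19,70),max_speed=40,max_force=8))
for ph in list(range(-159,-111,8))+[-112,-109,-107,-105.5,-104,-102.5,-101,-99]:
    s=r.move_straight(*gp(ph,19),max_speed=35 if ph<-113 else 15,max_force=7)
    o=r.get_obs();print(ph,s,round(o["clock"],1),(np.array(o["ft_force"])-f0).round(1))
    if s: break
p=read_camera("scene");cv2.imwrite("pics/s5.png",p["frame"][170:330,220:420].repeat(3,0).repeat(3,1))
E
```

```text
[np.float64(473.93955815650673), np.float64(93.08025907163656), 70] [ 0.1   0.5   1.95 -0.    0.69  1.44]
[np.float64(488.53072650196657), np.float64(24.64709601223639), 70] [-0.04  0.51  1.94 -0.    0.7   0.25]
False
False
-159 False 28.9 [-0.2  1.  -1.3]
-151 False 29.2 [-1.2  0.  -1.7]
-143 False 29.6 [-0.8  0.5 -0.9]
-135 False 30.1 [-0.5 -0.1 -0.9]
-127 False 30.4 [ 0.3  0.4 -0.6]
-119 False 30.9 [ 0.2  1.1 -1.3]
-112 False 31.5 [-0.3  0.8 -1.1]
-109 False 31.9 [-1.  -0.6 -1. ]
-107 False 32.2 [ 0.2  0.6 -1.4]
-105.5 False 32.4 [-0.1  0.1 -0.9]
-104 True 32.6 [-2.1  0.9  0.3]
```

View pics/s5.png

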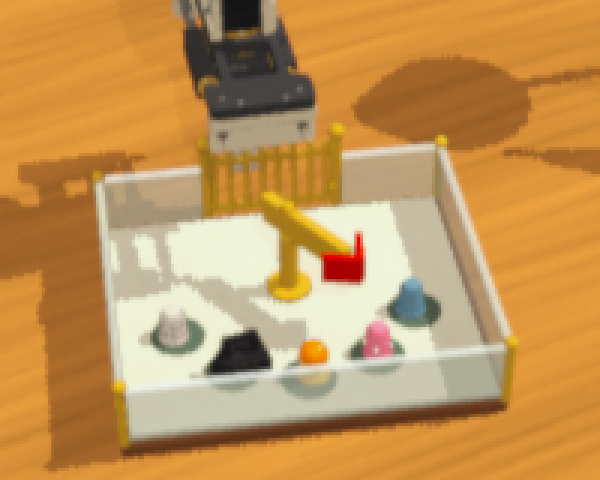

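The gate fills the gateway between its posts, (207,180)–(335,165) in the crop. I'll give it one firmer push, then back off and check from above.

Run:
```python
from h import *
print(r.move_straight(*gp(-101.5,19),max_speed=10,max_force=10)); o=r.get_obs();print(o["position"])
f=np.radians(-106.4);n=np.array([np.sin(f),-np.cos(f)])
x=np.array(o["position"]);x[:2]+=35*n
r.move_straight(x.tolist(),max_speed=60)
x[2]=200;r.move_straight(x.tolist(),max_speed=150)
r.goto([650,10,330],down(np.pi/2)); r.sleep(.3)
p,_=look("wrist",None,["pointer_pivot","pointer_tip","pink_thimble","gate_hinge","gate_end","blue_thimble","marble","silver_thimble"])
cv2.imwrite("pics/w6.png",cv2.resize(p["frame"][0:300,180:480],None,fx=2,fy=2,interpolation=cv2.INTER_CUBIC))
print(r.get_obs()["clock"])
```

```text
True
[505.95038075  17.64593782  69.04002643]
pointer_pivot 0.96 [312. 163.] [605.9   1.1]
pointer_tip 0.75 [334. 234.] [677.7  24.5]
pink_thimble 0.68 [338. 234.] [692.9  31.6]
gate_hinge 0.92 [379.  97.] [540.6  70.5]
gate_hinge 0.64 [333. 230.] [681.6  24.2]
gate_end 0.94 [300.  73.] [517.6 -11.1]
blue_thimble 0.75 [370. 214.] [668.4  69.1]
marble 0.67 [296. 234.] [693.3 -19.1]
silver_thimble 0.56 [238. 169.] [615.8 -85.9]
37.0917
```

View pics/w6.png

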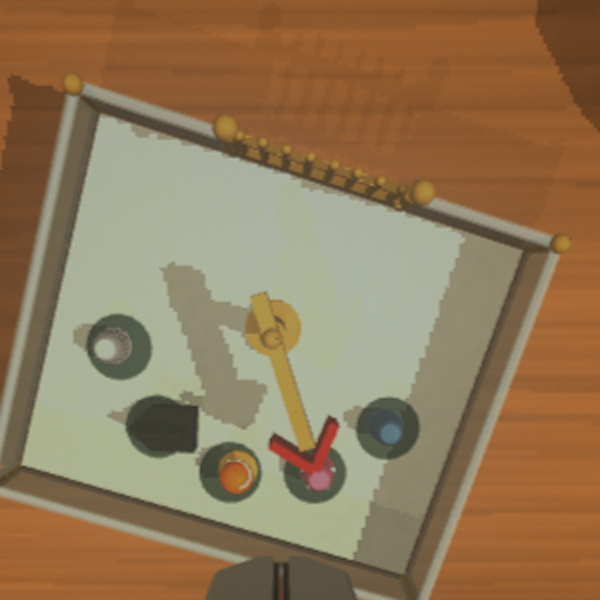

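The gate lies in the pane line, from (228,130) to (423,193), at about -105.8° against an expected -106.3°, so it is shut. The pointer still points at pink and all pieces are in place.

```bash
python3 -c "
from h import *
print(order.finish_job())"
```

```text
the job is handed in; nothing more can be done
None
```

I handed in the job with the pointer within about 1° of the pink thimble, the gate pushed shut against its stop afterwards, and no display piece visibly moved, at about 37 s on the robot's clock; it returned no verdict.

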